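True up a stretcher-frame corner with a carpenter's square

TASK

Pick up the carpenter's square by its upright wooden grip, lay it flat on the grey assembly board inside the corner of the stretcher frame, and press it into that corner until the stock's outer face lies flush along the leaning, hinged bar, the blade's outer edge lies flush along the fixed bar, and the hinged bar has been pushed out true to a right angle. Finish while still gripping the square and pressing it against both bars: do not let go. Leave the sanding block, tin, glass and palette where they are.

Things in the scene. Friction and masses are not known exactly. Their poses are not given: they have to be found in the camera images.
- square_grip (a point): Centre of the square's upright wooden grip, 45 mm above the square's flat underside. The grip is 20 mm wide (x; take it across this), 70 mm long (y), from 20 to 66 mm above the underside, centred on top of the stock. Axes: x along the blade away from the stock, y along the stock away from the blade, z up. The square (about 0.2 kg, varies) starts flat on the table.
- square_corner (a point): Outer corner of the L-shaped square, at its underside; in the square's axes 13 mm to -x and 60 mm to -y of the grip. Stock: wood, 120 mm long (y), 26 wide (x), 20 high; its outer face runs from here along +y. Blade: aluminium, 32 mm wide (y), 5 thick, underside level with the stock's; its outer edge runs from here along +x, 150 mm in all. Same axes as the grip.
- blade_tip (a point): The blade's outer edge at its free end, at the underside: 150 mm along the square's +x from its outer corner.
- frame_corner (a point): Inner corner of the frame, on top of the grey board (260 x 250 x 12 mm). Axes: x along the fixed bar's inner face (200 mm long), y along the hinged bar's inner face when true (188 mm), z up; the inside of the corner is at +x, +y. The fixed bar runs past the hinged bar's end. Bars: pale wood, 40 mm wide, 20 mm high on the board (tops 32 mm above the table).
- stile (a joint): Angle (rad) of the hinged bar about an upright pin 20 mm behind both inner faces. 0: true, square to the fixed bar; negative: leaning in over the inside of the corner (starts -0.10 to -0.05, far end up to 20 mm in). Turns stiffly (0.25 N m, about 2 N at the end of the stock), stays where left, meets a stop at +0.005.
- stile_end (a point): Upper inner edge of the hinged bar at its far end, 32 mm above the table; in the corner's axes at (0, 188 mm) when the bar is true.
- block_mid (a point): Centre of the cork sanding block, 50 x 40 x 25 mm, lying loose on the board about 130 mm along x and 120 mm along y from the inner corner. Leave it.
- tin_mid (a point): Centre of a round steel tin, 72 mm across, 62 mm high, on the table to the robot's right, beside the square. Leave it.
- glass_mid (a point): Centre of an empty drinking glass, 72 mm across, 100 mm high, at the back of the table. Leave it.
- palette_mid (a point): Centre of a round wooden palette, 164 mm across, 10 mm thick, flat on the table behind the square. Leave it.
Mind the look-alikes: they are no part of the job. Leave any red or yellow look-alike of the part that bears square_grip alone.

How it is judged (in metres and radians):
On the way:
1. the square is lifted off the table in the gripper (height (world z) of square_grip above 0.085 m and contact force between the fingers and square above 1 N), for 0.1 s.
At the end, for the whole second after the job is handed in: Fingers hold the square (>2 N), which presses each bar with >1 N, its corner within 3 mm of the frame's, its blade tip within 2.5 mm of the fixed bar's face line, flat on the board (4 mm, 0.035 rad), at rest; the hinged bar within 0.015 rad of true (contact force between square and stile above 1 N and contact force between square and rail above 1 N and contact force between the fingers and square above 2 N and value of joint stile above -0.015 rad and y of blade_tip in the frame of frame_corner between -0.0025 and 0.0025 m and horizontal distance between square_corner and frame_corner below 0.003 m and x of blade_tip in the frame of frame_corner above 0.14 m and angle between square_grip's own z axis and vertical below 0.035 rad and z of square_corner in the frame of frame_corner below 0.004 m and linear speed of square below 0.01 m/s); the arm keeps its last pose, push and grip.
It fails at once if the sanding block is moved by more than 30 mm (distance of block_mid from where it was at the start of the episode above 0.03 m).
It fails at once if the tin is moved by more than 30 mm (distance of tin_mid from where it was at the start of the episode above 0.03 m).
It fails at once if the glass is moved by more than 30 mm (distance of glass_mid from where it was at the start of the episode above 0.03 m).
It fails at once if the palette is moved by more than 30 mm (distance of palette_mid from where it was at the start of the episode above 0.03 m).
It also fails if it takes over 72 s, if anything falls off the work surface, if the arm or the gripper's body presses on something with over 40 N, if the wrist force passes 120 N, or if a joint passes its speed limit or range.

ROBOT

A 6-joint arm with a two-finger parallel gripper is mounted at the origin on the work surface. World frame = base frame: x ahead of the robot, y to its left, z up, the work surface at z = 0. Lengths are in mm, angles in rad, forces in N, time in s.
With the tool pointing down it reaches from about 300 to 750 mm from the base axis. Payload 8.5 kg.
Tool frame: the origin (TCP) lies at the very end of the fingers, on their centre line; the grasp point (between the pads) lies env.hold_point_z behind it (env.hold_point_z is the distance from the TCP to the grasp point, in mm); z points along the fingers, y is the direction in which the jaws open and shut (so a half turn about z gives the same grasp; the last joint's range is limited). The gripper opens to 85 mm and grips with 20 to 120 N. Pads are 22 mm wide; open, the fingers measure 114 mm over their backs; the gripper's body (76 mm by 85 mm) begins 54 mm behind the grasp point. The pads swing forward as they close: fully open they stand 13 mm farther back than shut.
Start: joints at [1.08, 0.381, 1.297, -0, 1.464, -0.215], TCP at [149.766, 529.198, 231.322] pointing down, gripper open.
Joint ranges: [-3.11, 3.11], [-0.89, 2.33], [0.22, 2.48], [-1.42, 4.56], [0.17, 2.85], [-2.88, 2.88]. Speed limits (rad/s): [2.39, 2.39, 3.14, 3.14, 3.14, 3.14].

INTERFACE

Orientations are given as a rotation vector (axis times angle).
In Python, from workcell import monitor, vision, order, env gives the robot as it stands.
- The arm moves only by the tool play_rows, never from a script. Its argument "targets" is text: rows parted by semicolons, each of 7 numbers parted by spaces: the shift along the world's x, y, z in mm, then the turn, a rotation vector about the world's x, y, z in degrees, then the closure, from 0 (fully open) to 1 (shut). In form: dx dy dz ax ay az hand; .... A call has 1 to 5 rows; each row is the pose to reach, as a shift and turn from the pose measured when the call began; what a row does not reach only later rows make up. A row lasts 1/12 s, in which the tool goes at most 41.7 mm and 7.16 degrees, less where a joint would pass 70% of its speed; a pose out of reach is approached as far as the arm can. A call with a gripper value outside its range is refused whole. The fingers move at their own pace and stop on an object; "force" is the grip in N (left out, the last holds). Time passes only in rows, so rows that repeat a pose let the fingers close. It gives the time, the measured TCP pose, the force and the opening at its end, in the units of the state.
- monitor.get_obs(): the state, without advancing time (a new reading comes with each control period).
- vision.camera(name): name is "side" or "top"; returns the picture (400x640x3 uint8, blue, green, red); there is no depth.
- vision.camera_params(name): a dict with "intrinsics" (3x3 intrinsics, pixels), "dist" ([k1, k2, p1, p2, k3] as OpenCV has them; the pictures are not rectified), "view" (4x4, takes a point from world to camera coordinates). Camera axes: x right, y up, looking along -z (the intrinsics and any distortion apply to the point x, -y, -z); pixel columns grow to the right and rows downward; lengths in mm; the calibration is good to about 2 mm. A picture is of the moment at which its call begins. camera_params takes no time and is no camera call.
- order.job_done(): hands the job in, once; it reports no verdict.
The state is a dict: "time_s": time; "qpos": joint angles; "joint_velocities": joint speeds; "joint_torque": joint torques, N m; "tcp_pos": TCP position; "tool_rot": TCP orientation; "wrist_force": force on the tool from outside, world axes, zero at the start; "torque": the same for the moment, N m; "width": opening from 0.0 (shut) to 1.0 (fully open).
Only numpy, scipy, OpenCV 4.12 (cv2) and the standard library are available. Lean on these libraries where they do the work, as an engineer would, in place of code of your own. Each camera call takes 0.05 s, during which the arm holds its last target. There are 200 camera calls.

## Working session

There is one attempt and no reset: what is moved stays moved. The work goes in short steps, Python scripts to look and compute and a tool call to move; the robot and the scene stay as the last step left them, time stands still between calls to the robot, and variables do not carry over. Pictures are saved under pics/ and viewed, about 8 in all and at most 12, crops included, and the job is handed in when it is done.

Besides the shell and the picture viewer there is one more tool, called after ">>>" by a JSON object that holds its "op" and its "data", one argument or row to a line. play_rows: Moves the arm, as the interface text tells. Its arguments: {"type":"object","properties":{"targets":{"type":"string"},"force":{"type":"number"}},"required":["targets"]}

```bash
mkdir -p pics
cat > h.py <<'E'
import numpy as np,cv2
from workcell import monitor,vision,order,env
def ray(n,uv):
    p=vision.camera_params(n);K=np.array(p["intrinsics"],float);V=np.array(p["view"],float)
    q=cv2.undistortPoints(np.array(uv,float).reshape(-1,1,2),K,np.array(p["dist"],float)).reshape(-1,2)
    d=np.c_[q[:,0],-q[:,1],-np.ones(len(q))]@V[:3,:3]
    return -V[:3,:3].T@V[:3,3],d
def onz(n,uv,z):
    o,d=ray(n,uv);return o+d*((z-o[2])/d[:,2])[:,None]
def proj(n,P):
    p=vision.camera_params(n);K=np.array(p["intrinsics"],float);V=np.array(p["view"],float)
    c=np.atleast_2d(P)@V[:3,:3].T+V[:3,3];c=c*[1,-1,-1]
    return cv2.projectPoints(c,np.zeros(3),np.zeros(3),K,np.array(p["dist"],float))[0].reshape(-1,2)
E
python3 - <<'E'
from h import *
for n in("top","side"): 
    cv2.imwrite(f"pics/{n}0.png",vision.camera(n)); print(n,ray(n,[[320,200]]))
print(monitor.get_obs(),env.hold_point_z)
E
```

```text
top (array([ 426.77240983, -128.82230156, 1461.39432525]), array([[ 0.0752226 ,  0.01688459, -0.99708231]]))
side (array([343.35625255, 771.83942042, 724.10690315]), array([[ 0.18526274, -0.79988389, -0.57105919]]))
{'time_s': 0.1, 'qpos': array([ 1.07967790e+00,  3.81126143e-01,  1.29815977e+00, -1.27465486e-05,
        1.46359306e+00, -2.15285386e-01]), 'joint_velocities': array([-1.31322473e-03, -3.87243612e-04, -2.70446244e-03, -4.39417264e-05,
        5.07322022e-04,  6.90835001e-04]), 'joint_torque': array([ 4.68736151e-03, -4.49210465e+01, -2.31656349e+01, -1.11056111e-04,
        3.64318243e-03, -1.84466330e-05]), 'tcp_pos': array([149.66389431, 528.9751497 , 230.78334912]), 'tool_rot': array([-4.31843522e-01, -3.11133270e+00,  1.90243630e-03]), 'wrist_force': array([0.6253008 , 0.46156828, 0.38219931]), 'torque': array([ 0.01185534, -0.00207798, -0.03520726]), 'width': 0.9994912048992988} 18.700000000000003
```

View pics/top0.png

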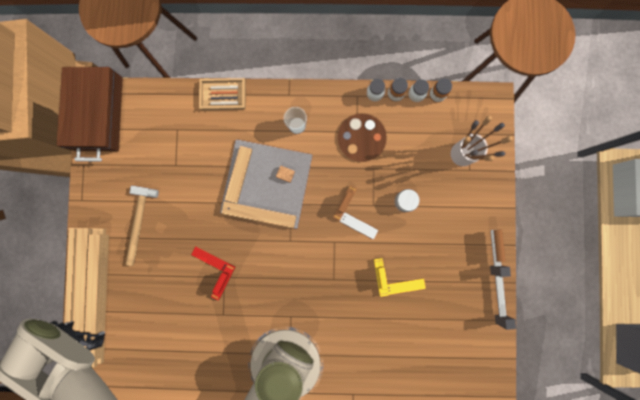

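View pics/side0.png

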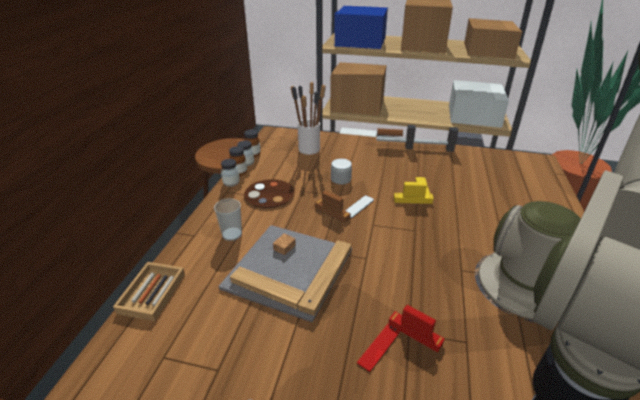

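Top view: three L-squares. Red is at (215,272), yellow at (397,282), and wood with an aluminium blade at (355,212). Only the last fits the description (wooden stock, aluminium blade, beside the tin at (408,200)). The frame's corner is near (236,205). Next I'll confirm this in an enlarged crop.

Run:
```python
from h import *
a=np.mean([vision.camera("top").astype(float) for _ in range(4)],0).astype(np.uint8)
s=np.mean([vision.camera("side").astype(float) for _ in range(4)],0).astype(np.uint8)
cv2.imwrite("pics/ta.png",a);cv2.imwrite("pics/sa.png",s)
c=cv2.resize(a[135:245,215:415],None,fx=4,fy=4,interpolation=cv2.INTER_CUBIC)
cv2.imwrite("pics/c1.png",c)
c=cv2.resize(s[175:320,215:385],None,fx=4,fy=4,interpolation=cv2.INTER_CUBIC)
cv2.imwrite("pics/c2.png",c)
```

```text
(no output)
```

View pics/c1.png

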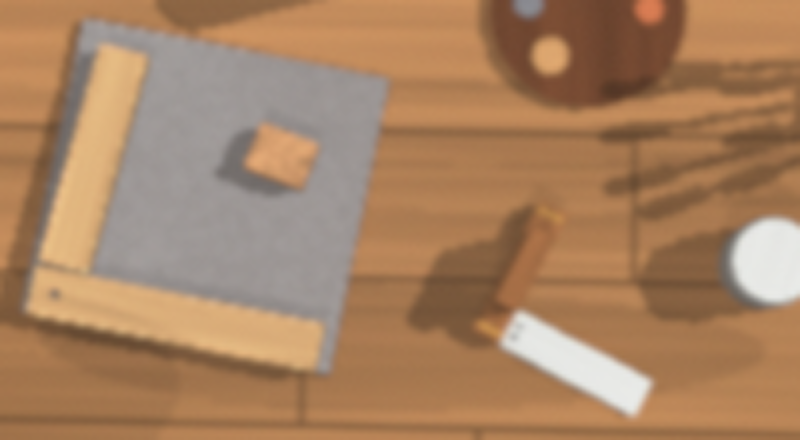

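View pics/c2.png

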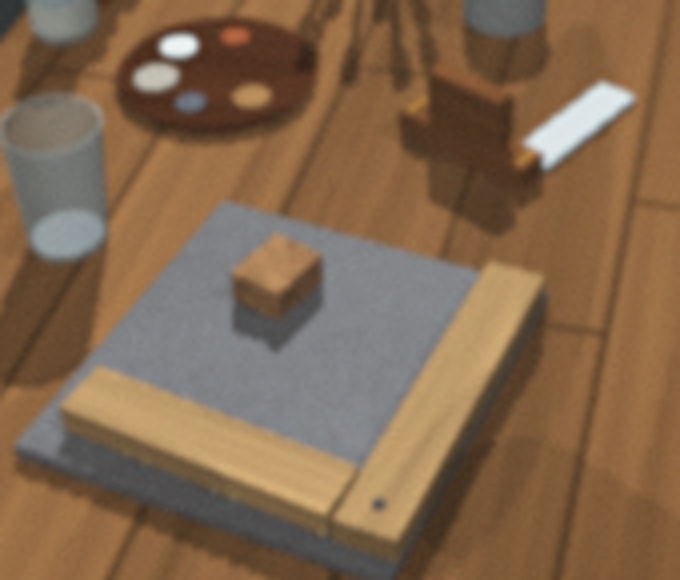

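Crop 1 (top): the upright brown grip with a white blade (500..653, 310..416) is clearly the meant square. Frame bars: fixed bar's inner edge (92,272)-(322,325), hinged bar's inner edge (147,55)-(92,272), pin (55,294). Crop 2 (side) shows the same. Now measuring.

```bash
cat > m.py <<'E'
from h import *
def up(u): return 215+(np.atleast_2d(u)[:,0]+.5)/4-.5, 135+(np.atleast_2d(u)[:,1]+.5)/4-.5
def px(u): return np.c_[up(u)]
c=cv2.imread("pics/c1.png");hsv=cv2.cvtColor(c,cv2.COLOR_BGR2HSV)
# blade
m=((hsv[...,1]<70)&(hsv[...,2]>170)).astype(np.uint8);m[:,680:]=0;m[:280]=0
k=max(cv2.findContours(m,0,1)[0],key=cv2.contourArea)
b=cv2.boxPoints(cv2.minAreaRect(k));B=onz("top",px(b),5)[:,:2]
print("blade box",b.round(),B.round(1),np.linalg.norm(np.diff(B,axis=0),axis=1).round(1))
# bar inner edges: wood-vs-grey border
w=((hsv[...,1]>75)).astype(np.uint8)
def edge(p,q,z):
    p,q=np.array(p,float),np.array(q,float);t=(q-p)/np.linalg.norm(q-p);n=np.array([-t[1],t[0]])
    pts=[]
    for s in np.linspace(.12,.88,60):
        o=p+s*(q-p);r=np.arange(-16,17);x=(o+r[:,None]*n).round().astype(int)
        v=hsv[x[:,1],x[:,0],1].astype(float);g=np.abs(np.diff(cv2.GaussianBlur(v[:,None],(1,5),1).ravel()))
        i=np.sum(g**2*(r[:-1]+.5))/np.sum(g**2);pts.append(o+i*n)
    P=onz("top",px(pts),z)[:,:2].astype(np.float32)
    f=cv2.fitLine(P,cv2.DIST_HUBER,0,.01,.01).ravel();d=f[:2]
    A=onz("top",px([p,q]),z)[:,:2]; d=d*np.sign(d@(A[1]-A[0]));return f[2:],d,A
cF,dF,AF=edge((92,272),(322,325),32);cH,dH,AH=edge((92,272),(147,55),32)
C=cF+dF*np.linalg.solve(np.c_[dF,-dH],cH-cF)[0]
print("fixed dir",np.degrees(np.arctan2(*dF[::-1])),AF.round(1),np.linalg.norm(AF[1]-AF[0]))
print("hinge dir",np.degrees(np.arctan2(*dH[::-1])),AH.round(1),np.linalg.norm(AH[1]-AH[0]))
n=np.array([-dF[1],dF[0]]);a=np.arctan2(dH@-dF,dH@n)
print("stile",a,"meet",C)
# corner from pin and also from lines: hinged face passes 20mm from pin
P=onz("top",px([(55,294)]),32)[0,:2];print("pin",P,"dist to fixed",(cF-P)@n,"hinge",(cH-P)@np.array([dH[1],-dH[0]]))
# hinge pin from lines = 20 behind both
nh=np.array([dH[1],-dH[0]]);pin=np.linalg.solve(np.c_[n,nh].T,[n@cF-20,nh@cH-20])
print("pin from lines",pin,"corner",pin+20*dF+20*n)
# side view grip
print("grip top quad",onz("top",px([(533,208),(562,218),(525,308),(497,300)]),66).round(1))
s=lambda u:np.c_[215+(np.atleast_2d(u)[:,0]+.5)/4-.5,175+(np.atleast_2d(u)[:,1]+.5)/4-.5]
print("side: fixed inner end, corner, hinge end; grip top ends",onz("side",s([(490,262),(357,465),(100,367)]),32).round(1),onz("side",s([(432,70),(512,100)]),66).round(1))
print("block top",onz("top",px([(283,155)]),37),"tin top",onz("top",px([(775,260)]),62))
E
python3 m.py
```

```text
blade box [[496. 347.]
 [517. 306.]
 [655. 379.]
 [634. 419.]] [[ 467.3 -166.6]
 [ 501.  -183.6]
 [ 443.5 -297.6]
 [ 410.1 -280.5]] [ 37.7 127.7  37.5]
fixed dir -100.40734848201816 [[521.5 162.9]
 [481.8 -25.2]] 192.17148740356018
hinge dir -13.846187162317728 [[521.5 162.9]
 [700.2 123.2]] 183.11372305988777
stile -0.0600190574161642 meet [519.69962801 164.37654881]
pin [503.06233594 192.53176255] dist to fixed 21.449686734833232 hinge 23.355496109432266
pin from lines [503.86518828 188.87795734] corner [519.92324821 165.59408593]
grip top quad [[ 576.  -192.6   66. ]
 [ 568.4 -215.6   66. ]
 [ 496.7 -187.4   66. ]
 [ 502.6 -165.2   66. ]]
side: fixed inner end, corner, hinge end; grip top ends [[481.5 -24.9  32. ]
 [522.3 168.1  32. ]
 [697.7 125.8  32. ]] [[ 558.4 -191.8   66. ]
 [ 493.2 -166.2   66. ]]
block top [[618.87574627   9.16053072  37.        ]] tin top [[ 538.35124076 -384.4866035    62.        ]]
```

Square grip is at about (528,-186), blade direction -116.7°. The frame corner is about (520,166), fixed-bar direction about -100.4° to -101.9°, stile about -0.06. Sizes agree to 2-4 mm. Tool y stands at 74.3°, so I turn it -11° for the grip.

>>> {"op": "play_rows", "data": {
  "targets": "378 -714 0 0 0 -11 0; 378 -714 0 0 0 -11 0; 378 -714 0 0 0 -11 0; 378 -714 0 0 0 -11 0; 378 -714 0 0 0 -11 0",
  "force": 60
}}

```text
time_s: 0.92
tcp_pos: [247.5, 343.4, 231.4]
tool_rot: [0.727, 3.056, 0.0]
wrist_force: [1.1, 0.4, -0.5]
width: 1.002
```

>>> {"op": "play_rows", "data": {
  "targets": "280 -529 0 0 0 0 0; 280 -529 0 0 0 0 0; 280 -529 0 0 0 0 0; 280 -529 0 0 0 0 0; 280 -529 0 0 0 0 0"
}}

```text
time_s: 1.33
tcp_pos: [344.9, 158.9, 231.6]
tool_rot: [0.726, 3.055, 0.001]
wrist_force: [1.1, 1.4, -0.1]
width: 1.001
```

>>> {"op": "play_rows", "data": {
  "targets": "180 -340 0 0 0 0 0; 180 -340 0 0 0 0 0; 180 -340 0 0 0 0 0; 180 -340 0 0 0 0 0; 180 -340 0 0 0 0 0"
}}

```text
time_s: 1.75
tcp_pos: [442.2, -25.6, 231.7]
tool_rot: [0.727, 3.054, 0.001]
wrist_force: [-0.1, -0.0, -0.0]
width: 1.0
```

>>> {"op": "play_rows", "data": {
  "targets": "86 -160 0 0 0 0 0; 86 -160 0 0 0 0 0; 86 -160 0 0 0 0 0; 86 -160 -40 0 0 0 0; 86 -160 -80 0 0 0 0"
}}

```text
time_s: 2.17
tcp_pos: [527.5, -183.4, 171.9]
tool_rot: [0.729, 3.045, -0.004]
wrist_force: [0.7, -0.8, -0.2]
width: 0.999
```

Run:
```python
from h import *
o=monitor.get_obs();print(o["tcp_pos"],o["wrist_force"])
s=vision.camera("side");cv2.imwrite("pics/s2.png",cv2.resize(s[100:250,260:460],None,fx=4,fy=4,interpolation=cv2.INTER_CUBIC))
```

```text
[ 527.47399442 -183.44026825  171.87798641] [ 0.68095116 -0.76998412 -0.16790029]
```

View pics/s2.png

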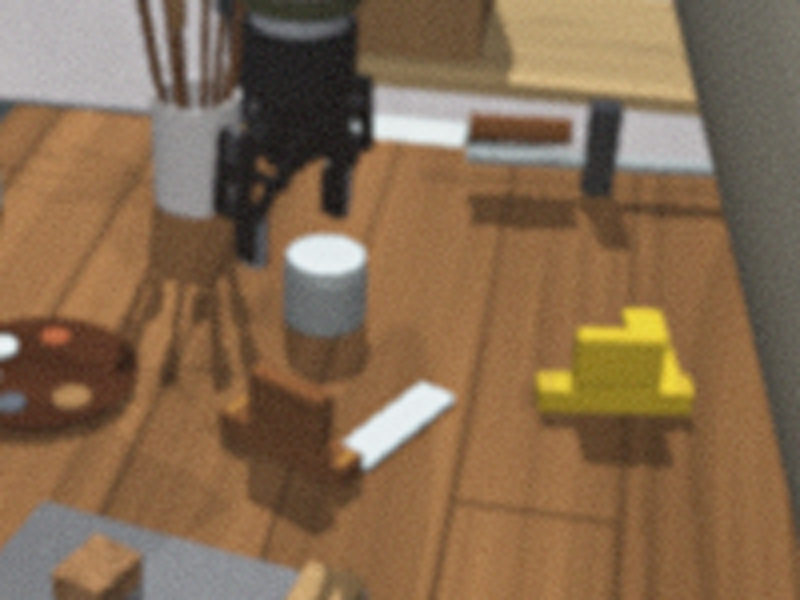

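The open fingers straddle the grip's line: their midpoint (295,235) is above the grip (290,385). Going down.

>>> {"op": "play_rows", "data": {
  "targets": "0 -2 -40 0 0 0 0; 0 -2 -80 0 0 0 0; 0 -2 -110 0 0 0 0; 0 -2 -135 0 0 0 0; 0 -2 -146 0 0 0 0"
}}

```text
time_s: 2.63
tcp_pos: [522.8, -183.4, 12.6]
tool_rot: [-0.731, -3.045, -0.006]
wrist_force: [-0.5, 0.8, -0.0]
width: 1.003
```

>>> {"op": "play_rows", "data": {
  "targets": "0 0 0 0 0 0 0; 0 0 0 0 0 0 0.4; 0 0 0 0 0 0 0.7; 0 0 0 0 0 0 1; 0 0 0 0 0 0 1",
  "force": 40
}}

```text
time_s: 3.05
tcp_pos: [523.3, -183.6, 13.8]
tool_rot: [-0.731, -3.047, -0.005]
wrist_force: [-0.2, -0.2, -0.2]
width: 0.457
```

>>> {"op": "play_rows", "data": {
  "targets": "0 0 0 0 0 0 1; 0 0 0 0 0 0 1; 0 0 0 0 0 0 1; 0 0 0 0 0 0 1; 0 0 0 0 0 0 1"
}}

```text
time_s: 3.47
tcp_pos: [523.7, -183.8, 14.7]
tool_rot: [-0.731, -3.048, -0.004]
wrist_force: [-1.1, -0.3, 6.4]
width: 0.282
```

The tool ended lower than intended because the start pose was still in motion; the tips may be catching the stock. I'll reopen a little, raise, then close again.

>>> {"op": "play_rows", "data": {
  "targets": "0 0 0 0 0 0 0.3; 0 0 0 0 0 0 0.3; 0 0 0 0 0 0 0.3; 3 -1 6 0 0 0 0.3; 3 -1 12 0 0 0 0.3"
}}

```text
time_s: 3.88
tcp_pos: [527.0, -184.9, 27.0]
tool_rot: [-0.731, -3.048, -0.005]
wrist_force: [0.8, -0.0, 0.4]
width: 0.698
```

>>> {"op": "play_rows", "data": {
  "targets": "0 0 0 0 0 0 0.3; 0 0 0 0 0 0 0.3; 0 0 0 0 0 0 0.3; 0 0 0 0 0 0 0.3; 0 0 0 0 0 0 0.3"
}}

```text
time_s: 4.3
tcp_pos: [526.9, -184.9, 26.8]
tool_rot: [-0.731, -3.048, -0.005]
wrist_force: [-0.1, -0.0, -0.5]
width: 0.701
```

>>> {"op": "play_rows", "data": {
  "targets": "0 0 0 0 0 0 1; 0 0 0 0 0 0 1; 0 0 0 0 0 0 1; 0 0 0 0 0 0 1; 0 0 0 0 0 0 1",
  "force": 60
}}

```text
time_s: 4.72
tcp_pos: [526.9, -184.9, 26.8]
tool_rot: [-0.731, -3.048, -0.005]
wrist_force: [-0.3, -0.2, 0.8]
width: 0.227
```

>>> {"op": "play_rows", "data": {
  "targets": "0 0 0 0 0 0 1; 0 0 0 0 0 0 1; 0 0 0 0 0 0 1; 0 0 0 0 0 0 1; 0 0 0 0 0 0 1"
}}

```text
time_s: 5.13
tcp_pos: [526.9, -184.9, 26.9]
tool_rot: [-0.731, -3.048, -0.005]
wrist_force: [-0.4, -0.7, 0.2]
width: 0.225
```

Run:
```python
from h import *
o=monitor.get_obs();print(o["tcp_pos"],o["wrist_force"],o["torque"],o["width"])
s=vision.camera("side");t=vision.camera("top");cv2.imwrite("pics/t3.png",t)
cv2.imwrite("pics/s3.png",cv2.resize(s[140:250,280:400],None,fx=5,fy=5,interpolation=cv2.INTER_CUBIC))
```

```text
[ 526.87218741 -184.94985801   26.85371267] [-0.39722001 -0.70234241  0.15964347] [-0.03301345 -0.0072114   0.01864945] 0.2251655290292189
```

View pics/s3.png

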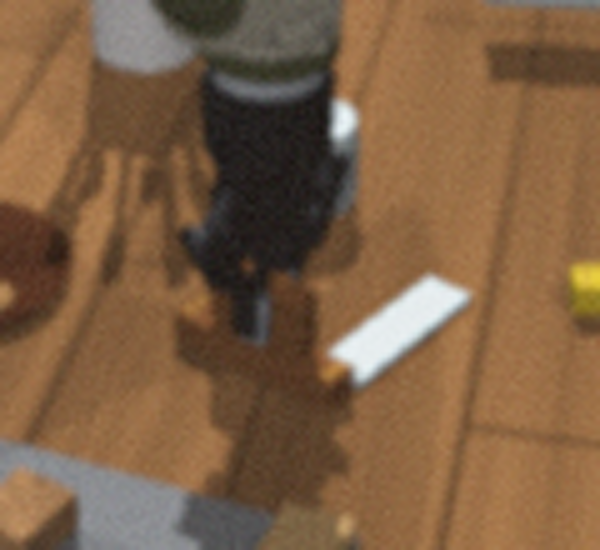

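Width 0.225 corresponds to 19 mm, so the grip (20 mm) is held. The picture shows the finger pad on the grip around (250,330). Lifting.

>>> {"op": "play_rows", "data": {
  "targets": "0 0 15 0 0 0 1; 0 0 40 0 0 0 1; 0 0 70 0 0 0 1; 0 0 70 0 0 0 1; 0 0 70 0 0 0 1",
  "force": 100
}}

```text
time_s: 5.65
tcp_pos: [527.2, -185.1, 97.7]
tool_rot: [-0.732, -3.05, -0.004]
wrist_force: [-1.1, 0.2, -2.9]
width: 0.22
```

```bash
cat > e.py <<'E'
import io,contextlib
with contextlib.redirect_stdout(io.StringIO()):
    from m import *
ang=lambda d:np.degrees(np.arctan2(d[1],d[0]))
for nm,p,q in(("top",(85,20),(387,78)),("right",(387,78),(330,373)),("fixed",(92,272),(322,325))):
    f,d,A=edge(p,q,32 if nm=="fixed" else 12);print(nm,ang(d),f)
E
python3 e.py
python3 - <<'E'
from h import *
o=monitor.get_obs();print({k:o[k].round(3) for k in("tcp_pos","wrist_force","torque","tool_rot")},o["width"])
E
```

```text
top -100.60100369077176 [711.35736   52.644787]
right 169.6353308529585 [566.1017  -52.99535]
fixed -100.40734848201816 [502.09213  68.5101 ]
{'tcp_pos': array([ 527.242, -185.081,   97.732]), 'wrist_force': array([-1.12 ,  0.156, -2.883]), 'torque': array([ 0.106, -0.088, -0.02 ]), 'tool_rot': array([-0.732, -3.05 , -0.004])} 0.21968115644729036
```

Square lifted (2.9 N); frame direction is -100.5°, agreeing with the board edges. Carry to a spot 16 mm / 8 mm inside the corner, turning +16.5°.

>>> {"op": "play_rows", "data": {
  "targets": "7 40 3 0 0 3 1; 14 80 3 0 0 6 1; 21 120 3 0 0 9 1; 28 160 3 0 0 12 1; 34 195 3 0 0 16.5 1"
}}

```text
time_s: 6.07
tcp_pos: [560.4, 12.5, 99.1]
tool_rot: [-0.282, -3.12, -0.003]
wrist_force: [0.9, 0.0, -2.8]
width: 0.221
```

>>> {"op": "play_rows", "data": {
  "targets": "5 30 0 0 0 0 1; 11 65 0 0 0 0 1; 17 95 0 0 0 0 1; 18 108 0 0 0 0 1; 18 108 0 0 0 0 1"
}}

```text
time_s: 6.48
tcp_pos: [577.5, 123.2, 97.3]
tool_rot: [-0.276, -3.118, -0.004]
wrist_force: [-0.4, 0.4, -3.4]
width: 0.22
```

>>> {"op": "play_rows", "data": {
  "targets": "0 0 0 0 0 0 1; 0 0 0 0 0 0 1; 0 0 0 0 0 0 1; 0 0 0 0 0 0 1; 0 0 0 0 0 0 1"
}}

```text
time_s: 6.9
tcp_pos: [577.6, 122.3, 97.3]
tool_rot: [-0.278, -3.118, -0.004]
wrist_force: [-0.3, -0.7, -2.5]
width: 0.219
```

```bash
cat > b.py <<'E'
from h import *
import sys
def blade(z,name):
    t=np.mean([vision.camera("top").astype(float) for _ in range(4)],0).astype(np.uint8);cv2.imwrite(f"pics/{name}.png",t)
    c=cv2.resize(t[120:250,200:360],None,fx=5,fy=5,interpolation=cv2.INTER_CUBIC);cv2.imwrite(f"pics/{name}c.png",c)
    h=cv2.cvtColor(c,cv2.COLOR_BGR2HSV);m=((h[...,1]<60)&(h[...,2]>175)).astype(np.uint8)
    k=max(cv2.findContours(m,0,1)[0],key=cv2.contourArea);b=cv2.boxPoints(cv2.minAreaRect(k))
    B=onz("top",np.c_[200+(b[:,0]+.5)/5-.5,120+(b[:,1]+.5)/5-.5],z)[:,:2]
    print(b.round(),B.round(1),np.linalg.norm(np.diff(B,axis=0),axis=1).round(1))
    o=monitor.get_obs();print(o["tcp_pos"].round(1),o["tool_rot"].round(3),o["wrist_force"].round(2),o["torque"].round(3))
    L=np.linalg.norm(B[1]-B[0])>np.linalg.norm(B[2]-B[1]);d=(B[1]-B[0]) if L else (B[2]-B[1])
    d=d/np.linalg.norm(d);d*=-np.sign(d[1]);y=np.array([-d[1],d[0]]);M=B.mean(0)
    print("ang",np.degrees(np.arctan2(d[1],d[0])),"corner",M-88*d-16*y,"grip",M-75*d+44*y,"tip",M+62*d-16*y)
blade(float(sys.argv[1]),sys.argv[2])
E
python3 b.py 75 t4
```

```text
[[ 32. 648.]
 [ 94. 429.]
 [204. 460.]
 [142. 679.]] [[370.2 249.6]
 [508.6 215. ]
 [490.3 144.6]
 [352.3 179.5]] [142.7  72.8 142.3]
[577.6 122.9  97.4] [-0.277 -3.118 -0.004] [-0.02 -0.54 -2.33] [ 0.078 -0.014  0.035]
ang -14.044920289867816 corner [341.08185522 202.97891356] grip [368.25418248 258.03038612] tip [486.59771916 166.57653259]
```

View pics/t4c.png

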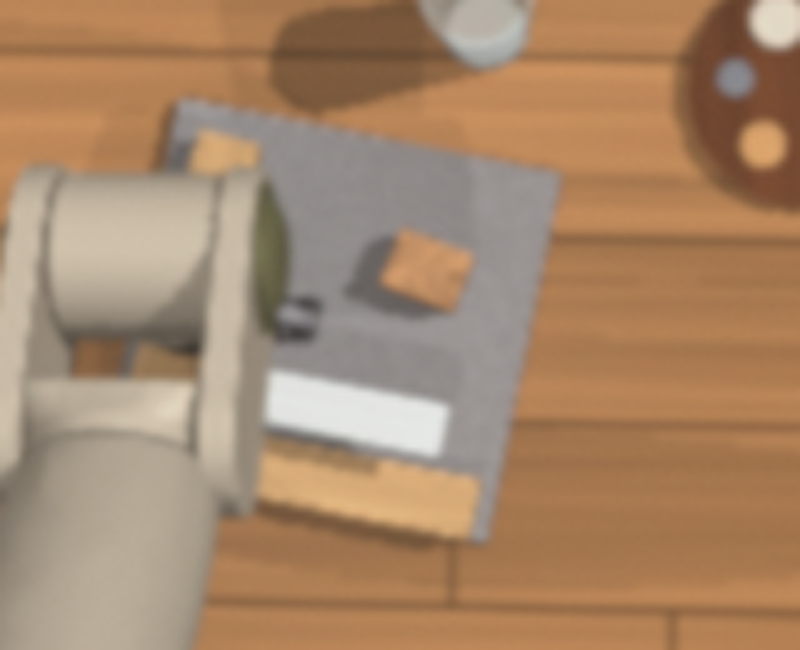

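The blade shows at (265..450, 370..458), tip outer corner (440,458), square with the fixed bar and just inside it, clear of the block (425,270). The mask caught the arm, so restrict it to the blade area.

```bash
sed -i 's/^    k=max/    m[:350]=0;m[:,:275]=0\n    k=max/; s/^    print("ang".*/    E=B[np.argmin(B@(-d))] if 0 else max(B,key=lambda p:p@d-p@y)\n    print("ang",np.degrees(np.arctan2(d[1],d[0])),"tip(blur ~2.5 off)",E-2*d+2.5*y)/' b.py; python3 b.py 75 t5
```

```text
[[264. 424.]
 [275. 368.]
 [452. 403.]
 [440. 460.]] [[513.7 107. ]
 [549.3 100.9]
 [528.9 -10.9]
 [493.5  -4.7]] [ 36.1 113.7  36. ]
[577.5 123.2  97.4] [-0.276 -3.118 -0.004] [-0.09  0.57 -2.18] [ 0.077 -0.025  0.04 ]
ang -100.32843522617583 tip(blur ~2.5 off) [496.27090287  -3.15078544]
```

Blade angle -100.3°; the square sits about 19 mm (x) and 6-7 mm (y) inside the corner. Lowering.

>>> {"op": "play_rows", "data": {
  "targets": "0 0 -20 0 0 0 1; 0 0 -40 0 0 0 1; 0 0 -52 0 0 0 1; 0 0 -55 0 0 0 1; 0 0 -55 0 0 0 1"
}}

```text
time_s: 7.72
tcp_pos: [577.2, 123.2, 41.7]
tool_rot: [-0.276, -3.117, -0.004]
wrist_force: [-1.0, 0.1, -2.3]
width: 0.221
```

>>> {"op": "play_rows", "data": {
  "targets": "0 0 0 0 0 0 1; 0 0 -1 0 0 0 1; 0 0 -2 0 0 0 1; 0 0 -3 0 0 0 1; 0 0 -3.5 0 0 0 1"
}}

```text
time_s: 8.13
tcp_pos: [577.4, 123.2, 39.0]
tool_rot: [-0.276, -3.118, -0.004]
wrist_force: [-3.4, 0.4, 6.4]
width: 0.223
```

>>> {"op": "play_rows", "data": {
  "targets": "0 0 0 0 0 0 1; 0 0 0 0 0 0 1; 0 0 0 0 0 0 1; 0 0 0 0 0 0 1; 0 0 0 0 0 0 1"
}}

```text
time_s: 8.55
tcp_pos: [577.5, 123.2, 39.1]
tool_rot: [-0.276, -3.118, -0.004]
wrist_force: [-0.1, -0.7, 0.2]
width: 0.226
```

Touching the board at TCP z 39. Now slide toward the fixed bar (-y of frame = world (-0.983, +0.182)).

>>> {"op": "play_rows", "data": {
  "targets": "-1 0.2 0 0 0 0 1; -2 0.4 0 0 0 0 1; -3 0.6 0 0 0 0 1; -4 0.7 0 0 0 0 1; -4 0.7 0 0 0 0 1"
}}

```text
time_s: 8.97
tcp_pos: [573.3, 124.0, 39.1]
tool_rot: [-0.276, -3.118, -0.004]
wrist_force: [-0.6, 0.2, -0.6]
width: 0.221
```

>>> {"op": "play_rows", "data": {
  "targets": "-0.5 0.1 0 0 0 0 1; -1 0.2 0 0 0 0 1; -1.5 0.3 0 0 0 0 1; -2 0.4 0 0 0 0 1; -2 0.4 0 0 0 0 1"
}}

```text
time_s: 9.38
tcp_pos: [571.2, 124.4, 39.1]
tool_rot: [-0.276, -3.118, -0.004]
wrist_force: [-0.3, 0.4, -1.0]
width: 0.22
```

>>> {"op": "play_rows", "data": {
  "targets": "-0.5 0.1 0 0 0 0 1; -1 0.2 0 0 0 0 1; -1.5 0.3 0 0 0 0 1; -2 0.4 0 0 0 0 1; -2 0.4 0 0 0 0 1"
}}

```text
time_s: 9.8
tcp_pos: [570.5, 124.5, 39.4]
tool_rot: [-0.277, -3.121, -0.004]
wrist_force: [6.7, -1.7, -3.5]
width: 0.219
```

```bash
python3 b.py 17 t6
```

```text
[[271. 438.]
 [281. 385.]
 [458. 420.]
 [448. 473.]] [[508.4 112.3]
 [543.5 106.2]
 [522.3 -10.5]
 [487.3  -4.3]] [ 35.7 118.6  35.5]
[570.5 124.5  39.4] [-0.276 -3.121 -0.004] [ 6.33 -1.33 -3.33] [-0.237 -1.254  0.033]
ang -100.31380943844157 tip(blur ~2.5 off) [490.11097437  -2.77058562]
```

Contact with the fixed bar (6.6 N). The blade's yaw moment is near zero, so contact is near the stock and the blade is about 0.2-0.3° off. I'll turn -0.3° and slide toward the hinged bar (-x = world (0.182, 0.983)) with a light press on the rail.

>>> {"op": "play_rows", "data": {
  "targets": "-0.1 2.2 -0.3 0 0 -0.3 1; 0.3 4.2 -0.3 0 0 -0.3 1; 0.6 6.2 -0.3 0 0 -0.3 1; 1 8.1 -0.3 0 0 -0.3 1; 1 8.1 -0.3 0 0 -0.3 1"
}}

```text
time_s: 10.42
tcp_pos: [572.0, 132.7, 39.2]
tool_rot: [-0.284, -3.121, -0.003]
wrist_force: [3.8, -2.2, -4.0]
width: 0.222
```

```bash
python3 -c "
from h import *
o=monitor.get_obs();print({k:o[k].round(3) for k in('tcp_pos','wrist_force','torque','tool_rot')})"
```

```text
{'tcp_pos': array([571.985, 132.746,  39.171]), 'wrist_force': array([ 3.782, -2.22 , -4.013]), 'torque': array([-0.295, -0.857,  0.039]), 'tool_rot': array([-2.840e-01, -3.121e+00, -3.000e-03])}
```

>>> {"op": "play_rows", "data": {
  "targets": "-0.2 1.2 -0.8 0 0 0 1; 0 2.2 -0.8 0 0 0 1; 0.2 3.2 -0.8 0 0 0 1; 0.4 4.2 -0.8 0 0 0 1; 0.4 4.2 -0.8 0 0 0 1"
}}

```text
time_s: 10.83
tcp_pos: [572.8, 136.7, 39.0]
tool_rot: [-0.283, -3.123, -0.002]
wrist_force: [2.6, -4.1, 2.9]
width: 0.224
```

>>> {"op": "play_rows", "data": {
  "targets": "-0.2 1.2 -0.5 0 0 0 1; 0 2.2 -0.5 0 0 0 1; 0.2 3.2 -0.5 0 0 0 1; 0.4 4.2 -0.5 0 0 0 1; 0.4 4.2 -0.5 0 0 0 1"
}}

```text
time_s: 11.25
tcp_pos: [573.5, 140.4, 39.0]
tool_rot: [-0.283, -3.123, 0.0]
wrist_force: [2.9, -5.2, 1.7]
width: 0.227
```

```bash
python3 -c "
from h import *
o=monitor.get_obs();print({k:o[k].round(3) for k in('tcp_pos','wrist_force','torque','tool_rot')})"
```

```text
{'tcp_pos': array([573.501, 140.36 ,  39.042]), 'wrist_force': array([ 2.909, -5.162,  1.694]), 'torque': array([-0.89 , -0.29 ,  0.095]), 'tool_rot': array([-0.283, -3.123,  0.   ])}
```

The stile is being pushed (about 5 N). Continue to the stop in small steps.

>>> {"op": "play_rows", "data": {
  "targets": "-0.2 0.8 -0.4 0 0 0 1; -0.1 1.4 -0.4 0 0 0 1; 0 2 -0.4 0 0 0 1; 0 2.5 -0.4 0 0 0 1; 0 2.5 -0.4 0 0 0 1"
}}

```text
time_s: 11.67
tcp_pos: [573.8, 142.2, 39.1]
tool_rot: [-0.283, -3.124, 0.002]
wrist_force: [3.5, -6.3, 1.7]
width: 0.222
```

>>> {"op": "play_rows", "data": {
  "targets": "-0.3 0.8 -0.3 0 0 0 1; -0.3 1.4 -0.3 0 0 0 1; -0.3 2 -0.3 0 0 0 1; -0.3 2.5 -0.3 0 0 0 1; -0.3 2.5 -0.3 0 0 0 1"
}}

```text
time_s: 12.08
tcp_pos: [574.1, 144.0, 39.3]
tool_rot: [-0.283, -3.126, 0.005]
wrist_force: [4.0, -6.4, -0.3]
width: 0.226
```

```bash
python3 b.py 17 t7
```

```text
[[265. 436.]
 [275. 384.]
 [428. 415.]
 [417. 467.]] [[509.4 116.4]
 [543.8 110.4]
 [525.1   9.4]
 [490.7  15.6]] [ 35.  102.7  34.9]
[574.1 144.   39.3] [-0.283 -3.126  0.005] [ 4.59 -6.32  0.77] [-1.024 -0.614  0.027]
ang -100.52554593826524 tip(blur ~2.5 off) [493.57086207  17.1125934 ]
```

Tip is measured within about 1 mm of its goal. No sharp force rise yet, so press further.

>>> {"op": "play_rows", "data": {
  "targets": "-0.3 0.8 -0.3 0 0 0 1; -0.3 1.4 -0.3 0 0 0 1; -0.3 2 -0.3 0 0 0 1; -0.3 2.5 -0.3 0 0 0 1; -0.3 2.5 -0.3 0 0 0 1"
}}

```text
time_s: 12.7
tcp_pos: [574.4, 145.7, 39.4]
tool_rot: [-0.283, -3.127, 0.007]
wrist_force: [4.8, -6.2, 0.8]
width: 0.223
```

>>> {"op": "play_rows", "data": {
  "targets": "-0.5 0.8 -0.4 0 0 0 1; -0.5 1.4 -0.4 0 0 0 1; -0.5 2 -0.4 0 0 0 1; -0.5 2.5 -0.4 0 0 0 1; -0.5 2.5 -0.4 0 0 0 1"
}}

```text
time_s: 13.12
tcp_pos: [574.6, 147.3, 39.5]
tool_rot: [0.282, 3.129, -0.009]
wrist_force: [4.7, -7.4, 0.8]
width: 0.222
```

```bash
python3 b.py 17 t8
python3 - <<'E'
from h import *
s=np.mean([vision.camera("side").astype(float) for _ in range(4)],0).astype(np.uint8)
cv2.imwrite("pics/s8.png",s);cv2.imwrite("pics/s8c.png",cv2.resize(s[205:320,215:365],None,fx=5,fy=5,interpolation=cv2.INTER_CUBIC))
E
```

```text
[[265. 437.]
 [275. 384.]
 [422. 414.]
 [411. 466.]] [[509.2 116.4]
 [543.9 110.4]
 [526.   13.4]
 [491.4  19.5]] [35.2 98.7 35.1]
[574.7 147.3  39.5] [ 0.282  3.128 -0.009] [ 4.76 -6.2   0.06] [-1.163 -0.728  0.14 ]
ang -100.46099486102736 tip(blur ~2.5 off) [494.26070362  21.0399901 ]
```

View pics/s8c.png

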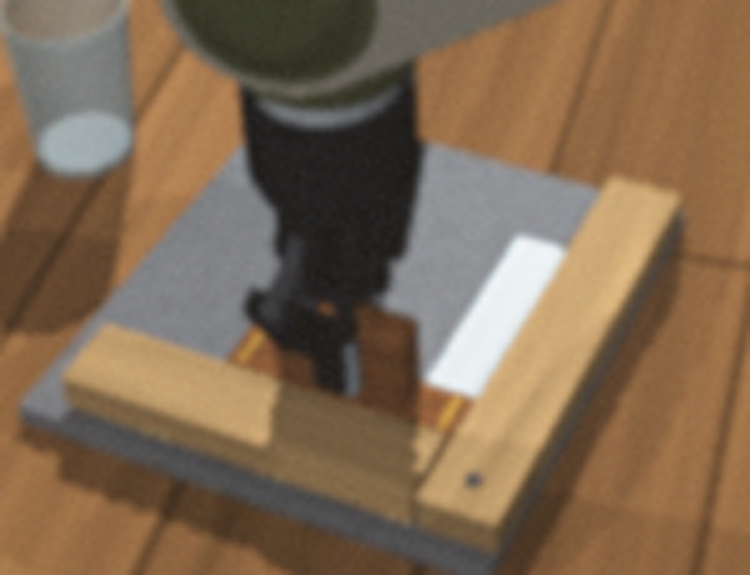

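Side view: the stock lies along the hinged bar, the blade along the fixed bar, and the bars meet at (420,470). The force stays flat, so I'll check whether the stile has come true or the board has shifted.

```bash
cat > st.py <<'E'
from h import *
import sys
def shift(n,a,b,x,y,w,h):
    A,B=[cv2.cvtColor(cv2.imread(f"pics/{f}.png"),cv2.COLOR_BGR2GRAY).astype(np.float32)[y:y+h,x:x+w] for f in(a,b)]
    return np.round(cv2.phaseCorrelate(A,B,cv2.createHanningWindow((w,h),cv2.CV_32F)),2)
t=sys.argv[1];s=sys.argv[2]
print("board top-right corner (top view)",shift("top","ta",t,290,140,40,40),"rail end",shift("top","ta",t,275,200,36,36))
print("side: board left corner far",shift("side","sa",s,340,215,30,30))
# stile inner upper edge in side view, unshaded part, z=32
def edge(f,p,q):
    g=cv2.cvtColor(cv2.resize(cv2.imread(f"pics/{f}.png"),None,fx=5,fy=5,interpolation=cv2.INTER_CUBIC),cv2.COLOR_BGR2HSV)[...,1].astype(float)
    p,q=np.array(p,float),np.array(q,float);e=(q-p)/np.linalg.norm(q-p);n=np.array([-e[1],e[0]]);r=np.arange(-14,15);P=[]
    for k in np.linspace(.1,.9,50):
        x=((p+k*(q-p)+r[:,None]*n)*5+2).round().astype(int);v=g[x[:,1],x[:,0]];w=np.abs(np.diff(v))**2
        P.append(p+k*(q-p)+n*np.sum(w*(r[:-1]+.5))/w.sum()) if 0 else None
        rr=np.arange(-3,3.01,.2);x=((p+k*(q-p)+rr[:,None]*n)*5+2).round().astype(int);v=cv2.GaussianBlur(g[x[:,1],x[:,0]][:,None],(1,7),2).ravel();w=np.gradient(v)**2
        P.append(p+k*(q-p)+n*np.sum(w*rr)/w.sum())
    W=onz("side",P,32)[:,:2].astype(np.float32);f=cv2.fitLine(W,cv2.DIST_HUBER,0,.01,.01).ravel();return np.degrees(np.arctan2(f[1],f[0])),W[[0,-1]]
a=edge("sa",(239,266.5),(292,284.5));print("stile before",a)
b=edge(s,(237.5,270.5),(262,279));print("stile now",b)
E
python3 st.py t8 s8
```

```text
Traceback (most recent call last):
  File "st.py", line 7, in <module>
    print("board top-right corner (top view)",shift("top","ta",t,290,140,40,40),"rail end",shift("top","ta",t,275,200,36,36))
                                              ~~~~~^^^^^^^^^^^^^^^^^^^^^^^^^^^^
  File "st.py", line 5, in shift
    return np.round(cv2.phaseCorrelate(A,B,cv2.createHanningWindow((w,h),cv2.CV_32F)),2)
           ~~~~~~~~^^^^^^^^^^^^^^^^^^^^^^^^^^^^^^^^^^^^^^^^^^^^^^^^^^^^^^^^^^^^^^^^^^^^^
ValueError: setting an array element with a sequence. The requested array has an inhomogeneous shape after 1 dimensions. The detected shape was (2,) + inhomogeneous part.
```

```bash
sed -i 's/CV_32F)),2)/CV_32F))[0],2)/' st.py; python3 st.py t8 s8
```

```text
board top-right corner (top view) [-0.05 -0.19] rail end [-0.26  0.1 ]
side: board left corner far [-0.01  0.08]
stile before (np.float32(-14.038516), array([[684.1473 , 127.54066],
       [568.08844, 157.17265]], dtype=float32))
stile now (np.float32(-10.390921), array([[690.7631 , 138.81964],
       [636.3703 , 147.32379]], dtype=float32))
```

The board has not moved. The stile has turned 3.65° and now lies within about 0.1-0.5° of true. Press again to feel the stop.

>>> {"op": "play_rows", "data": {
  "targets": "-0.6 0.8 -0.5 0 0 0 1; -0.6 1.4 -0.5 0 0 0 1; -0.6 2 -0.5 0 0 0 1; -0.6 2.5 -0.5 0 0 0 1; -0.6 2.5 -0.5 0 0 0 1"
}}

```text
time_s: 13.93
tcp_pos: [574.8, 147.9, 39.6]
tool_rot: [0.281, 3.127, -0.015]
wrist_force: [4.6, -12.3, 2.3]
width: 0.222
```

>>> {"op": "play_rows", "data": {
  "targets": "-0.8 0.8 -0.5 0 0 0 1; -0.8 1.4 -0.5 0 0 0 1; -0.8 2 -0.5 0 0 0 1; -0.8 2.5 -0.5 0 0 0 1; -0.8 2.5 -0.5 0 0 0 1"
}}

```text
time_s: 14.35
tcp_pos: [574.8, 148.0, 39.8]
tool_rot: [0.28, 3.125, -0.022]
wrist_force: [4.1, -14.8, 1.9]
width: 0.216
```

```bash
python3 b.py 17 t9
python3 - <<'E'
from h import *
s=np.mean([vision.camera("side").astype(float) for _ in range(4)],0).astype(np.uint8)
cv2.imwrite("pics/s9.png",s);cv2.imwrite("pics/s9c.png",cv2.resize(s[205:320,215:365],None,fx=5,fy=5,interpolation=cv2.INTER_CUBIC))
E
python3 st.py t9 s9
```

```text
[[265. 437.]
 [275. 384.]
 [421. 413.]
 [411. 466.]] [[509.  116.4]
 [544.  110.5]
 [526.6  13.8]
 [491.7  19.8]] [35.5 98.3 35.4]
[574.7 148.   39.7] [ 0.28   3.125 -0.022] [  4.1  -15.47   2.95] [-2.481 -0.455  0.272]
ang -100.20948898021142 tip(blur ~2.5 off) [494.50851498  21.36176146]
board top-right corner (top view) [ 0.16 -0.03] rail end [-0.41 -0.02]
side: board left corner far [-0.62 -0.16]
stile before (np.float32(-14.038516), array([[684.1473 , 127.54066],
       [568.08844, 157.17265]], dtype=float32))
stile now (np.float32(-10.690788), array([[690.6401 , 139.70955],
       [636.2221 , 148.89613]], dtype=float32))
```

Stop felt: force rises to about 15 N while the TCP stays put. The tool leans 0.014 rad, so set the final press with +0.8° about x and more push toward the rail.

>>> {"op": "play_rows", "data": {
  "targets": "-1.2 1.8 -0.4 0.4 0 -0.1 1; -1.7 1.9 -0.8 0.8 0 -0.2 1; -1.7 1.9 -0.8 0.8 0 -0.2 1; -1.7 1.9 -0.8 0.8 0 -0.2 1; -1.7 1.9 -0.8 0.8 0 -0.2 1"
}}

```text
time_s: 15.17
tcp_pos: [574.6, 147.9, 39.8]
tool_rot: [0.284, 3.122, -0.005]
wrist_force: [6.9, -13.2, 1.5]
width: 0.222
```

```bash
python3 b.py 17 t10
python3 - <<'E'
from h import *
s=np.mean([vision.camera("side").astype(float) for _ in range(4)],0).astype(np.uint8)
cv2.imwrite("pics/s10.png",s)
a=cv2.resize(s[205:320,215:365],None,fx=5,fy=5,interpolation=cv2.INTER_CUBIC);cv2.imwrite("pics/s10c.png",a)
o=monitor.get_obs();from scipy.spatial.transform import Rotation as R
print("tool z",R.from_rotvec(o["tool_rot"]).as_matrix()[:,2],o["wrist_force"],o["time_s"])
E
python3 st.py t10 s10
```

```text
[[264. 437.]
 [275. 384.]
 [423. 413.]
 [412. 466.]] [[509.2 116.5]
 [544.  110.5]
 [526.3  12.7]
 [491.5  18.9]] [35.4 99.3 35.3]
[574.6 147.9  39.8] [ 0.284  3.122 -0.005] [  6.88 -13.39   1.88] [-2.223 -0.993  0.468]
ang -100.31303326724785 tip(blur ~2.5 off) [494.30381075  20.38004212]
tool z [ 0.00603382 -0.00404478 -0.99997362] [  6.07618473 -12.57757895   1.99758342] 15.5667
board top-right corner (top view) [-0.12 -0.2 ] rail end [-0.28 -0.  ]
side: board left corner far [-0.29  0.14]
stile before (np.float32(-14.038516), array([[684.1473 , 127.54066],
       [568.08844, 157.17265]], dtype=float32))
stile now (np.float32(-10.587152), array([[690.65753, 139.58316],
       [636.3195 , 147.86267]], dtype=float32))
```

View pics/s10c.png

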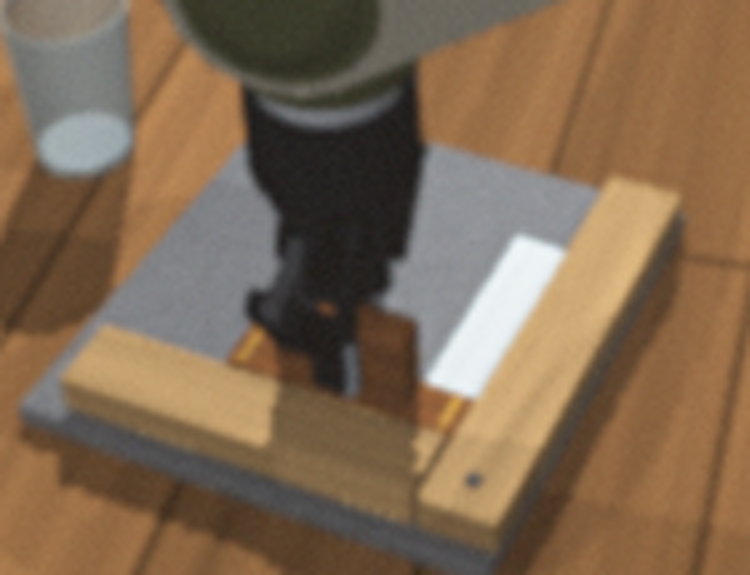

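Final view: stock tight against the hinged bar, blade tight along the fixed bar, block and glass as before. The tool is within 0.008 rad of vertical, and the press is about 9 N on the rail and about 12 N on the stile. Handing in.

```bash
python3 -c "
from h import *
print(order.job_done());o=monitor.get_obs();print(o['time_s'],o['tcp_pos'],o['wrist_force'],o['width'])"
```

```text
the job is handed in; nothing more can be done
None
the job is handed in; nothing more can be done
```

I gripped the wooden square (not the red or yellow look-alike), lifted it, and set it down inside the frame's corner. I then slid it onto the fixed bar and pushed the hinged bar out until I felt its stop. I handed the job in at about 15.6 s, still gripping and pressing; no verdict is reported.

**Last checks**
- **Forces:** the square pressed the fixed bar with about 9 N and the hinged bar with about 12 N. The grip was set to 100 N.
- **Hinged bar:** it measured about 0.1° from true, to within about 0.5°.
- **Blade tip:** it measured about 1 mm from the fixed bar's face line, which is within the camera's error.
- **Flatness:** the tool was within 0.008 rad of vertical. It stood 0.7 mm higher than at first touch on the board, so the square may have slipped or tilted slightly.
- **Other things:** the board did not move. The block and glass were not touched, and the arm did not go near the tin or palette after the grasp. I did not measure any of the four again at the end.

**What went wrong or disagreed**
- **First close:** the first close was too low and the fingers caught the stock, so I reopened, raised the tool and closed again.
- **Corner position:** my first estimate of the frame corner was about 3 mm short of where the stop was felt. I therefore relied on contact for the final position and did not measure the corner fit directly.

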